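Set a strip under the drill and hold it down with a spring probe

ROBOT

A 6-joint arm with a two-finger parallel gripper is mounted at the origin on a cart in front of the work surface, level with it; the furniture and walls round the work are solid. World frame = base frame: x ahead of the robot, y to its left, z up, the work surface at z = 0. Lengths are in mm, angles in rad, forces in N, time in s.
With the tool pointing down it reaches from about 400 to 925 mm from the base axis. Payload 12.5 kg.
Tool frame: the origin (TCP) lies at the very end of the fingers, on their centre line; the grasp point (between the pads) lies 19 mm behind it; z points along the fingers, y is the line along which they close (so a half turn about z gives the same grasp; the last joint's range is limited). The gripper opens to 95 mm and grips with 3 to 60 N. Pads are 20 mm wide; open, the fingers measure 119 mm over their backs; the gripper's body (75 mm by 180 mm) begins 59 mm behind the grasp point.
Start: joints at [-1.221, 0.491, 1.559, -0, 1.092, -0.106], TCP at [275.137, -561.201, 214.661] pointing down, gripper open.
Joint ranges: [-3.1, 3.1], [-0.84, 2.19], [0.05, 2.79], [-1.13, 4.28], [0.06, 2.93], [-2.69, 2.69]. Speed limits (rad/s): [2.22, 2.22, 2.79, 3.14, 3.14, 3.14].

INTERFACE

Orientations are given as [roll, pitch, yaw] about the fixed x, y, z axes, in that order (R = Rz(yaw) Ry(pitch) Rx(roll)).
In Python, from cell import * gives the robot as it stands.
- The arm moves only by the tool jog_arm, never from a script. Its argument "targets" is a list of rows, each an object with "turn": the turn, a rotation vector about the world's x, y, z in degrees, a list of three; "slide": the shift along the world's x, y, z in mm, a list of three; "claw": the opening in per cent of the stroke, from 0 (shut) to 100 (fully open). In form: [{"turn": [wx, wy, wz], "slide": [x, y, z], "claw": claw}, ...]. A call has 1 to 5 rows; each row shifts and turns the commanded pose from where the row before left it; what a row does not reach is not made up. A row lasts 1/8 s, in which the tool goes at most 62.5 mm and 10.7 degrees, less where a joint would pass 70% of its speed; a pose out of reach is approached as far as the arm can. A call with a gripper value outside its range is refused whole. The fingers move at their own pace and stop on an object; the grip force is fixed at half the most. Time passes only in rows, so rows that do not move let the fingers close. It gives the time, the measured TCP pose, the force, the opening and the grip force at its end, in the units of the state.
- state(): the state, without advancing time (a new reading comes with each control period).
- read_camera(name): name is "scene" or "side" or "wrist"; returns a dict with "frame" (420x560x3 uint8, blue, green, red), "mtx" (3x3 intrinsics, pixels), "R" (3x3) and "t" (3): a world point X has camera coordinates R X + t. Camera axes: x right, y down, z forward; pixel columns grow to the right and rows downward; lengths in mm; the calibration is good to about 2 mm. The wrist camera is an equidistant fisheye: a pixel r from the principal point sees the ray r / f radians off the axis. A picture is of the moment at which its call begins. There is no depth.
- job_done(): hands the job in; it is judged then, once.
Trained networks look in the newest picture that a camera, given by its name, has taken for a name from the list of things; names that differ only in an ending like _2 or _b are one class to them, and where a whole thing is asked for, a point or a joint stands for the part that bears it (a point fixed in the world has none). Each returns a list of dicts, best first, with "conf" (0 to 1); they miss things now and then, are a little off and sometimes report something else, mostly with a low value. They report only what shows in the picture. A call takes as long as a camera call.
- look_for(query, camera): "xy" ([column, row] in pixels, amid what is visible of it).
The state is a dict: "t": time; "joints": joint angles; "qvel": joint speeds; "tau": joint torques, N m; "eef_pos": TCP position; "tcp_rot": TCP orientation; "ft_force": force on the tool from outside, world axes, zero at the start; "moment": the same for the moment, N m; "opening": opening from 0.0 (shut) to 1.0 (fully open); "grip_force": force on a finger pad.
Only numpy, scipy, OpenCV 4.12 (cv2) and the standard library are available. Lean on these libraries where they do the work, as an engineer would, in place of code of your own. Each camera call takes 0.05 s, during which the arm holds its last target. There are 200 camera calls.

TASK

Get the aluminium strip ready for drilling: slide it along the bench, flat and without lifting it, until its red spot is right under the tip of the drill bit, and let go of it. Then take the orange spring probe out of its wooden holder and hold the strip down with it: probe upright, rubber foot on the blue spot, pressing gently so that the plunger is pushed about half way in and never to its stop, with the red spot still under the bit. Finish like that, still holding the probe and pressing; leave the tape roll, the pot and the hammer alone.

Things in the scene. Friction and masses are not known exactly. Their poses are not given: they have to be found in the camera images.
- stand: fixed drilling stand: grey base, steel column, blue motor, bit pointing down (motor off). Origin on the bench right under the bit, z up, +x from bit to column. Base 18 mm high, 120 wide, from 32 to 94 mm behind the bit; bare bench under the bit, open in front (-x). Chuck (radius 11 mm) starts 48 mm above the bench, motor and collar (radius 30) at 88; top at 235 mm
- bit_tip (a point): lower tip of the drill bit (4 mm thick), 16 mm above the bench, 6 mm above the strip's top
- strip: loose aluminium strip 200 x 40 x 10 mm, about 0.22 kg, lying flat on the bench. Origin at the centre of its underside; x along its length toward the end with the red spot, y across its 40 mm width, z up. It can be gripped across its width with the fingertips near the bench; gripped at the blue spot the gripper stays 120 mm from the bit
- red_spot (a point): centre of the red spot (10 mm diameter) on the strip's top, at x = +75 mm of the strip, y = 0, z = 10 mm
- blue_spot (a point): centre of the blue spot (20 mm diameter) on the strip's top, at x = -45 mm of the strip, y = 0, z = 10 mm
- holder: fixed wooden block 64 x 64 x 58 mm high with an upright hole in its middle, in which the probe stands. Origin at the centre of its underside
- probe: orange spring probe: round handle 22 mm thick (lowest 20 mm: 23), 100 mm long, 0.08 kg; a plunger with black rubber foot sticks out 30 mm below. Origin: centre of the handle's lower end, z up along it. Starts upright in the holder, origin 42 mm above the bench; its upper 84 mm stand free. Lift it straight up 50 mm or more to clear the holder
- probe_foot (a point): centre of the lower face of the probe's rubber foot (8 mm diameter), 30 mm below the handle's lower end, less as the plunger is pushed in
- plunger (a joint): how far the plunger is pushed into the handle, in m: 0 when free, 0.014 at its stop; the spring takes about 1 N to start and 0.5 N more per mm (4.5 N at half way, 0.007)
- masking_tape: loose roll of masking tape lying flat, 98 mm diameter, 25 mm high, right of the stand; leave alone
- pumice_pot: loose white pot with a blue-green lid, 56 mm diameter, 70 mm high, near the holder on the right; leave alone
- chasing_hammer: loose hammer with a wooden shaft, 208 mm long, lying left of the strip, 27 mm high; leave alone

How it is judged (in metres and radians):
On the way:
1. the strip lies flat with its red spot under the bit, let go, while the probe is still in its holder (horizontal distance between red_spot and bit_tip below 0.005 m and height (world z) of strip below 0.004 m and angle between strip's own z axis and vertical below 0.05 rad and contact force between each of the arm, the fingers and strip below 0.05 N and distance between probe and holder below 0.055 m), for 0.2 s.
At the end, for the whole second after the job is handed in: Strip flat, red spot within 5 mm of the bit's axis; fingers hold the probe still and upright within 7 degrees, its foot on the strip within 6 mm of the blue spot's centre, plunger in by 3 to 11 mm, 1 to 10 N; the robot touches the strip only through the probe (horizontal distance between red_spot and bit_tip below 0.005 m and height (world z) of strip below 0.004 m and angle between strip's own z axis and vertical below 0.05 rad and horizontal distance between probe_foot and blue_spot below 0.006 m and z of probe_foot in the frame of blue_spot below 0.003 m and angle between probe's own z axis and vertical below 0.13 rad and value of joint plunger between 0.003 and 0.011 m and contact force between probe and strip between 1 and 10 N and contact force between the fingers and probe above 1 N and contact force between each of the fingers, the arm and strip below 0.05 N and contact force between probe and stand below 0.05 N and linear speed of probe below 0.02 m/s); the arm keeps its last pose, push and grip.
It fails at once if the strip is lifted or tipped off the bench (height (world z) of strip above 0.012 m or angle between strip's own z axis and vertical above 0.15 rad).
It fails at once if the plunger is pushed to its stop (value of joint plunger above 0.0135 m).
It fails at once if the tape roll, the pot or the hammer is shifted by more than 30 mm (distance of any of masking_tape, pumice_pot, chasing_hammer from where it was at the start of the episode above 0.03 m).
It also fails if it takes over 54 s, if anything falls off the work surface, if the arm or the gripper's body presses on something with over 40 N, if the wrist force passes 120 N, or if a joint passes its speed limit or range.

## Working session

There is one attempt and no reset: what is moved stays moved. The work goes in short steps, Python scripts to look and compute and a tool call to move; the robot and the scene stay as the last step left them, time stands still between calls to the robot, and variables do not carry over. Pictures are saved under pics/ and viewed, at most 10 in all, crops included, and the job is handed in when it is done.

Besides the shell and the picture viewer there is one more tool, called after ">>>" as name(argument=value, ...) on one line, values as JSON. jog_arm: Moves the arm, as the interface text tells. Its arguments: {"type":"object","properties":{"targets":{"type":"array","items":{"type":"object","properties":{"turn":{"type":"array","items":{"type":"number"}},"slide":{"type":"array","items":{"type":"number"}},"claw":{"type":"number"}}}}},"required":["targets"]}

```bash
mkdir -p pics; ls
cat > h.py <<'E'
from cell import *
import numpy as np, cv2
def ray(c,uv):
    K=c["mtx"];R=np.array(c["R"]);t=np.array(c["t"])
    x=(uv[0]-K[0][2])/K[0][0];y=(uv[1]-K[1][2])/K[1][1]
    if c.get("fish"):
        r=np.hypot(x,y); s=np.tan(r)/r if r>1e-9 else 1; d=np.array([x*s,y*s,1])
    else: d=np.array([x,y,1])
    return -R.T@t, R.T@d
def cam(n):
    c=read_camera(n); c["fish"]=(n=="wrist"); return c
def onz(c,uv,z):
    o,d=ray(c,uv); return o+d*(z-o[2])/d[2]
def proj(c,X):
    p=np.array(c["R"])@np.array(X,float)+np.array(c["t"]);K=c["mtx"]
    if c["fish"]:
        r=np.hypot(p[0],p[1]);th=np.arctan2(r,p[2]);x,y=p[:2]/max(r,1e-9)*th
    else: x,y=p[:2]/p[2]
    return np.array([K[0][0]*x+K[0][2],K[1][1]*y+K[1][2]])
def tri(a,ua,b,ub):
    o1,d1=ray(a,ua);o2,d2=ray(b,ub)
    s=np.linalg.lstsq(np.c_[d1,-d2],o2-o1,rcond=None)[0]
    p,q=o1+d1*s[0],o2+d2*s[1]; return (p+q)/2,np.linalg.norm(p-q)
E
python3 - <<'E'
from h import *
np.set_printoptions(precision=1,suppress=True)
s=state();print(s["t"],s["eef_pos"],s["tcp_rot"],s["opening"])
C={n:cam(n) for n in("scene","side","wrist")}
for n in C: cv2.imwrite(f"pics/{n}0.png",C[n]["frame"]); print(n,-np.array(C[n]["R"]).T@C[n]["t"],C[n]["mtx"][0])
cv2.imwrite("pics/a.png",np.hstack([C["scene"]["frame"],C["side"]["frame"]])[:, :])
for q,z in [("red_spot",10),("blue_spot",10),("bit_tip",16),("probe",80),("holder",30),("strip",10),("stand",50),("chasing_hammer",13),("pumice_pot",35),("masking_tape",12)]:
    for n in C:
        for d in look_for(q,n)[:2]:
            print(q,n,np.round(d["conf"],2),np.array(d["xy"]),onz(C[n],d["xy"],z))
E
```

```text
pics
0.0 [ 275.  -560.9  214.1] [-3.1 -0.   0.5] 0.9975809250047396
scene [-313.2  693.9  570.4] [387.5   0.  279.3]
side [357.5 905.9 742.1] [430.3   0.  279.7]
wrist [ 339.8 -530.5  384.1] [325.2   0.  276.5]
red_spot scene 0.71 [235.2 254.8] [470.6 239.9  10. ]
red_spot side 0.76 [274.8 279.5] [497.4 236.4  10. ]
blue_spot scene 0.82 [236.7 251.3] [483.3 227.   10. ]
blue_spot side 0.78 [276.9 281.1] [491.8 240.4  10. ]
bit_tip scene 0.57 [283.5 170.2] [ 900.9 -274.6   16. ]
bit_tip side 0.8 [234.5 153.9] [ 735.3 -286.5   16. ]
probe side 0.68 [285.  136.1] [ 571.  -318.7   80. ]
probe side 0.31 [273.7 277. ] [487.7 293.9  80. ]
holder side 0.88 [283.9 154.8] [ 568.7 -285.5   30. ]
strip scene 0.92 [233.  250.9] [491.7 233.7  10. ]
strip side 0.73 [276.5 278.6] [494.1 233.   10. ]
stand scene 0.81 [280.5 172.7] [ 811.6 -188.2   50. ]
stand side 0.77 [237.5 152.1] [ 711.1 -243.2   50. ]
chasing_hammer side 0.58 [257.  364.2] [488.7 457.2  13. ]
pumice_pot side 0.78 [351.3 157.4] [ 353.3 -298.    35. ]
pumice_pot wrist 0.77 [97.9 29. ] [ 361.5 -283.    35. ]
masking_tape scene 0.73 [320.5 185. ] [ 684.9 -283.7   12. ]
masking_tape side 0.45 [234.  162.9] [ 723.9 -237.5   12. ]
```

View pics/scene0.png

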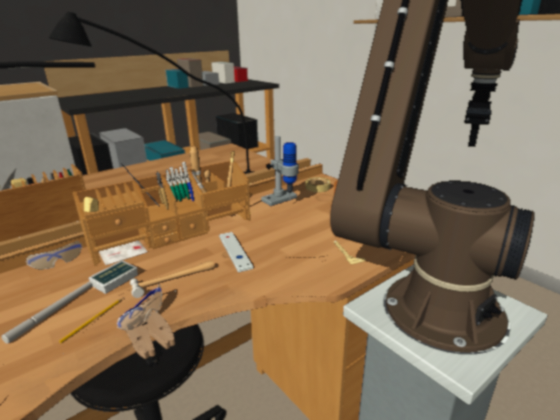

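View pics/side0.png

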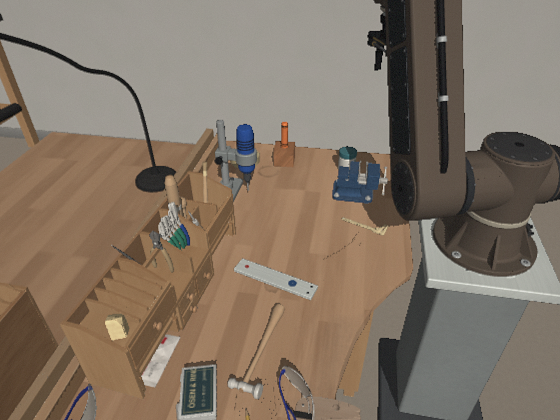

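The scene view shows the strip at about (236,250), the stand at (285,175), and the arm at right. The side view shows the strip running from (237,265) to (315,292), with the red spot near (249,267) and the blue spot near (292,283). It also shows the stand at (235,160), the probe and holder at (284,145), the pot lid at (347,152) behind a blue vise, and the hammer at (257,350).

Run:
```python
from h import *
np.set_printoptions(precision=1,suppress=True)
c=cam("side"); f=c["frame"]
s=cam("scene"); g=s["frame"]
A=cv2.resize(f[100:320,200:390],None,fx=2.7,fy=2.7,interpolation=2)
B=cv2.resize(g[130:280,210:340],None,fx=3.4,fy=3.96,interpolation=2)
B=cv2.resize(B,(350,A.shape[0]*350//513)) if 0 else cv2.resize(g[130:280,205:315],(287,A.shape[0]*2//3))
B=np.vstack([B,np.zeros((A.shape[0]-B.shape[0],B.shape[1],3),np.uint8)])
cv2.imwrite("pics/crop1.png",np.hstack([A,B])[:600,:800])
hs=cv2.cvtColor(f,cv2.COLOR_BGR2HSV)
def blobs(m):
    n,l,st,ce=cv2.connectedComponentsWithStats(m.astype(np.uint8))
    return [(st[i,4],ce[i]) for i in range(1,n) if st[i,4]>2]
x0,x1,y0,y1=230,322,255,302
r=hs[y0:y1,x0:x1]
for nm,m in [("blue",(r[...,0]>95)&(r[...,0]<130)&(r[...,1]>120)),("red",((r[...,0]<5)|(r[...,0]>170))&(r[...,1]>120)),("strip",r[...,1]<40)]:
    for a,ce in blobs(m):
        if a>3: print(nm,a,ce+[x0,y0],onz(c,ce+[x0,y0],10))
```

```text
blue 27 [292.  282.9] [456.9 239.7  10. ]
red 7 [246.6 265.9] [571.9 205.2  10. ]
strip 1218 [275.8 278.6] [495.6 233.2  10. ]
```

View pics/crop1.png

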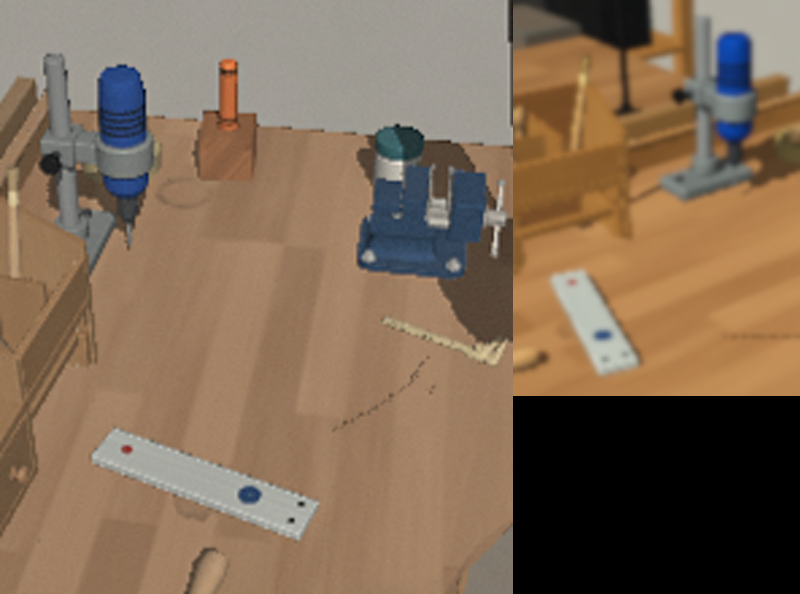

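The crop shows the bit tip at side pixel (247,192). The strip's red end points away from the robot and the column is behind the bit. I'll move to a wrist view over the strip.

>>> jog_arm(targets=[{"turn": [0, 0, -3], "slide": [5, 25, 40], "claw": 100}, {"turn": [0, 0, -4], "slide": [17, 52, 15], "claw": 100}, {"turn": [0, 0, -4], "slide": [17, 52, 10], "claw": 100}, {"turn": [0, 0, -4], "slide": [17, 52, 10], "claw": 100}, {"turn": [0, 0, -4], "slide": [17, 52, 10], "claw": 100}])

```text
t: 2.38
eef_pos: [348.4, -326.5, 300.1]
tcp_rot: [3.141, -0.0, 0.122]
ft_force: [0.3, -0.6, 0.2]
opening: 1.001
grip_force: 0.0
```

>>> jog_arm(targets=[{"turn": [0, 0, -4], "slide": [17, 52, 10], "claw": 100}, {"turn": [0, 0, -4], "slide": [17, 52, 10], "claw": 100}, {"turn": [0, 0, -4], "slide": [17, 52, 10], "claw": 100}, {"turn": [0, 0, -4], "slide": [17, 52, 5], "claw": 100}, {"turn": [0, 0, -4], "slide": [17, 52, 0], "claw": 100}])

```text
t: 3.0
eef_pos: [433.5, -66.5, 335.3]
tcp_rot: [3.141, -0.001, -0.227]
ft_force: [0.9, 0.6, 0.3]
opening: 0.996
grip_force: 0.0
```

>>> jog_arm(targets=[{"turn": [0, 0, -4], "slide": [17, 52, 0], "claw": 100}, {"turn": [0, 0, 0], "slide": [17, 30, 0], "claw": 100}, {"turn": [0, 0, 0], "slide": [0, 0, 0], "claw": 100}])

```text
t: 3.38
eef_pos: [467.6, 15.4, 334.5]
tcp_rot: [-3.142, 0.0, -0.292]
ft_force: [-0.3, -0.1, -0.4]
opening: 1.002
grip_force: 0.0
```

Run:
```python
from h import *
np.set_printoptions(precision=1,suppress=True)
s=state();print(s["t"],s["eef_pos"],np.round(s["tcp_rot"],3),np.round(s["joints"],2))
C={n:cam(n) for n in("scene","side","wrist")}
cv2.imwrite("pics/wrist1.png",C["wrist"]["frame"]); print(-np.array(C["wrist"]["R"]).T@C["wrist"]["t"],C["wrist"]["R"])
for q,z in [("red_spot",10),("blue_spot",10),("bit_tip",16),("probe",80),("holder",30),("strip",10),("stand",50)]:
    for n in C:
        for d in look_for(q,n)[:2]:
            print(q,n,np.round(d["conf"],2),np.array(d["xy"]),onz(C[n],d["xy"],z))
```

```text
3.375 [467.6  15.4 334.5] [-3.1  0.  -0.3] [-0.1  0.1  1.7  0.   1.2  1.8]
[535.9  -8.5 504.5] [[-0.3 -1.  -0. ]
 [-0.9  0.3  0.3]
 [-0.2  0.1 -1. ]]
red_spot scene 0.77 [235.6 253.5] [475.6 235.5  10. ]
red_spot side 0.72 [277.1 281.7] [491.  242.1  10. ]
red_spot wrist 0.71 [149.2 189.2] [502.  219.3  10. ]
blue_spot scene 0.9 [239.2 251.7] [477.1 222.8  10. ]
blue_spot side 0.81 [277.7 280.2] [490.5 237.4  10. ]
blue_spot wrist 0.86 [146.9 188.6] [504.2 222.9  10. ]
bit_tip scene 0.58 [283.5 171.2] [ 891.2 -266.8   16. ]
bit_tip side 0.82 [236.  155.3] [ 728.  -278.6   16. ]
bit_tip wrist 0.65 [307.8  17.3] [ 682.8 -101.8   16. ]
probe side 0.73 [281.8 136.2] [ 581.  -316.3   80. ]
probe wrist 0.61 [472.1  54.2] [ 569.2 -317.4   80. ]
holder scene 0.54 [335.8 190.6] [ 578.  -256.4   30. ]
holder side 0.82 [282.6 154.3] [ 573.4 -287.9   30. ]
holder wrist 0.56 [443.5  65.1] [ 563.  -290.8   30. ]
strip scene 0.76 [233.7 249.1] [498.6 227.1  10. ]
strip side 0.57 [276.4 277.4] [495.1 229.3  10. ]
strip wrist 0.8 [146.6 189.3] [503.3 223.9  10. ]
stand scene 0.7 [283.8 171.3] [ 815.6 -208.    50. ]
stand side 0.59 [236.2 149.6] [ 719.3 -257.9   50. ]
stand wrist 0.89 [306.4  18. ] [672. -93.  50.]
stand wrist 0.32 [466.8 184.6] [ 370.4 -277.1   50. ]
```

View pics/wrist1.png

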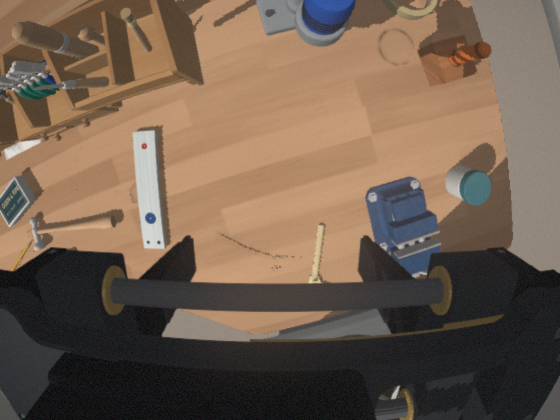

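The wrist view shows the strip with the red spot at (144,146) and the blue spot at (150,218). The motor is at (327,12) with the base corner to its left, the holder is at (447,62), the pot at (470,186) and the hammer at (75,225).

Run:
```python
from h import *
np.set_printoptions(precision=1,suppress=True)
a=cam("side");b=cam("scene");w=cam("wrist")
print("bit",tri(a,(247.4,191.9),b,(290.1,192.5)),onz(a,(247.4,191.9),16),onz(b,(290.1,192.5),16))
print("coltop",tri(a,(220.4,120.4),b,(279,136.8)))
print("motortop",tri(a,(245.2,125.5),b,(289.5,143)))
hs=cv2.cvtColor(w["frame"],cv2.COLOR_BGR2HSV)
x0,x1,y0,y1=128,170,125,252
r=hs[y0:y1,x0:x1]
for nm,m in [("blue",(r[...,0]>95)&(r[...,0]<130)&(r[...,1]>120)),("red",((r[...,0]<5)|(r[...,0]>170))&(r[...,1]>120))]:
    M=cv2.moments(m.astype(np.uint8),True);p=np.array([M["m10"]/M["m00"]+x0,M["m01"]/M["m00"]+y0]);print(nm,M["m00"],p,onz(w,p,10))
print("base corners",[onz(w,p,18) for p in [(258,0),(263,33),(300,27)]])
print("holder top",onz(w,(449,60),58),"probe top",onz(w,(483,50),142), tri(a,(284.5,124),w,(483,50)))
print("pot",onz(w,(473,186),70)); print(tri(a,(284.5,142),w,(449,55)))
cv2.imwrite("pics/sc2.png",np.vstack([cv2.resize(b["frame"][125:215,255:345],(540,540))]))
```

```text
bit (array([636.7, -81.2,  36.7]), np.float64(32.09515091371365)) [640.7 -82.3  16. ] [ 696.6 -141.3   16. ]
coltop (array([ 709. , -103.7,  227.5]), np.float64(0.33373041989141966))
motortop (array([637.9, -91.5, 223.8]), np.float64(1.0408904027617516))
blue 60.0 [150.2 218. ] [456.5 236.7  10. ]
red 15.0 [143.7 146. ] [571.8 203.4  10. ]
base corners [array([731.8, -38.4,  18. ]), array([676.4, -29.8,  18. ]), array([670.1, -85.3,  18. ])]
holder top [ 567.7 -286.5   58. ] probe top [ 567.8 -292.4  142. ] (array([ 569. , -299.9,  132.3]), np.float64(0.6663405296131196))
pot [ 372.3 -276.5   70. ]
(array([ 569.1, -274.6,   82.4]), np.float64(8.287947548136815))
```

View pics/sc2.png

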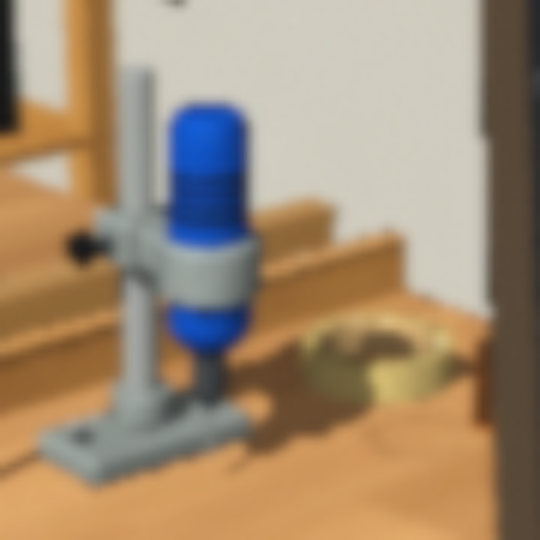

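>>> jog_arm(targets=[{"turn": [0, 0, 0], "slide": [-5, 45, -35], "claw": 65}, {"turn": [0, 0, 0], "slide": [-5, 45, -40], "claw": 65}, {"turn": [0, 0, 0], "slide": [-5, 45, -40], "claw": 65}, {"turn": [0, 0, 0], "slide": [-5, 45, -40], "claw": 65}, {"turn": [0, 0, 0], "slide": [-5, 45, -40], "claw": 65}])

```text
t: 5.35
eef_pos: [442.0, 240.3, 138.6]
tcp_rot: [-3.141, -0.001, -0.295]
ft_force: [0.8, -0.0, 0.6]
opening: 0.651
grip_force: 0.0
```

>>> jog_arm(targets=[{"turn": [0, 0, 0.5], "slide": [0, 0, -30], "claw": 65}, {"turn": [0, 0, 0], "slide": [0, 0, 0], "claw": 65}])

```text
t: 5.6
eef_pos: [441.2, 238.8, 108.1]
tcp_rot: [3.139, 0.003, -0.285]
ft_force: [-0.5, 0.6, 0.0]
opening: 0.649
grip_force: 0.0
```

Run:
```python
from h import *
np.set_printoptions(precision=1,suppress=True)
s=state();print(s["t"],s["eef_pos"],np.round(s["tcp_rot"],3),np.round(s["joints"],2),s["opening"])
w=cam("wrist");cv2.imwrite("pics/wrist2.png",w["frame"])
hs=cv2.cvtColor(w["frame"],cv2.COLOR_BGR2HSV)
for nm,X,h in [("blue",(456.5,237,10),0),("red",(571.8,203.4,10),1)]:
    p=proj(w,X); x,y=p.astype(int); x0,y0=max(x-40,0),max(y-40,0);r=hs[y0:y+40,x0:x+40]
    m=((r[...,0]<5)|(r[...,0]>170))&(r[...,1]>120) if h else (r[...,0]>95)&(r[...,0]<130)&(r[...,1]>120)
    n,l,st,ce=cv2.connectedComponentsWithStats(m.astype(np.uint8)); i=1+np.argmax(st[1:,4]); q=ce[i]+[x0,y0]
    print(nm,p,q,st[i,4],onz(w,q,10))
```

```text
5.6 [441.2 238.8 108.1] [ 3.1  0.  -0.3] [ 0.4  0.5  2.  -0.   0.7  2.2] 0.6486131509825508Traceback (most recent call last):
  File "<stdin>", line 9, in <module>
    return _wrapfunc(a, 'argmax', axis=axis, out=out, **kwds)
    return bound(*args, **kwds)
ValueError: attempt to get argmax of an empty sequence
```

View pics/wrist2.png

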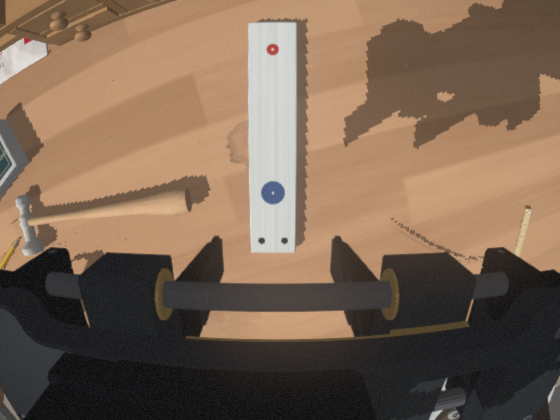

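The close view shows the blue spot at (273,193), the red spot at (273,49), and the strip between the fingers. The hammer shaft ends at (187,201), clear of the fingers.

```bash
cat >> h.py <<'E'
def spot(c,uv,col,w=15):
    """centroid of coloured blob nearest uv"""
    x0,y0=int(max(uv[0]-w,0)),int(max(uv[1]-w,0)); r=c["frame"][y0:int(uv[1]+w),x0:int(uv[0]+w)].astype(int)
    B,G,R=r[...,0],r[...,1],r[...,2]
    m=(R-np.maximum(B,G)>50) if col=="red" else (B-R>40)
    n,l,st,ce=cv2.connectedComponentsWithStats(m.astype(np.uint8))
    if n<2: return None
    i=1+np.argmax(st[1:,4]); return ce[i]+[x0,y0]
E
python3 - <<'E'
from h import *
np.set_printoptions(precision=1,suppress=True)
w=cam("wrist");s=state();print(s["eef_pos"])
b=spot(w,(273,193),"blue",20);r=spot(w,(273,49),"red");B,R=onz(w,b,10),onz(w,r,10)
print(b,r,B,R,np.degrees(np.arctan2(*(R-B)[1::-1])),np.linalg.norm(R-B))
print("pads dir",np.degrees(s["tcp_rot"]))
E
```

```text
[442.6 238.7 110.4]
[272.8 193.1] [272.5  50.8] [456.5 236.5  10. ] [571.4 202.8  10. ] -16.32808148621775 119.77526195297598
pads dir [-180.    -0.   -16.4]
```

>>> jog_arm(targets=[{"turn": [0, 0, 0], "slide": [0, 2, -45], "claw": 65}, {"turn": [0, 0, 0], "slide": [0, 0, -40], "claw": 65}, {"turn": [0, 0, 0], "slide": [0, 0, -14], "claw": 65}, {"turn": [0, 0, 0], "slide": [0, 0, 0], "claw": 65}, {"turn": [0, 0, 0], "slide": [0, 0, 0], "claw": 65}])

```text
t: 6.32
eef_pos: [443.0, 241.0, 12.2]
tcp_rot: [-3.14, -0.002, -0.286]
ft_force: [-0.8, -0.6, 0.3]
opening: 0.651
grip_force: 0.0
```

Run:
```python
from h import *
for i in range(4):
    w=cam("wrist");s=state();print(s["t"],np.round(s["eef_pos"],1),np.round(s["ft_force"],1))
```

```text
6.375 [442.9 241.   12.1] [-0.4 -0.2 -0.1]
6.425 [442.8 241.   12. ] [-0.3  0.8  0.4]
6.475 [442.7 241.   11.8] [-0.3 -0.1 -0.6]
6.525 [442.6 241.   11.6] [-0.1 -1.  -0.3]
```

>>> jog_arm(targets=[{"turn": [0, 0, 0], "slide": [0, 0, -4], "claw": 65}, {"turn": [0, 0, 0], "slide": [0, 0, -3], "claw": 65}, {"turn": [0, 0, 0], "slide": [0, 0, 0], "claw": 30}, {"turn": [0, 0, 0], "slide": [0, 0, 0], "claw": 0}, {"turn": [0, 0, 0], "slide": [0, 0, 0], "claw": 0}])

```text
t: 7.15
eef_pos: [442.2, 240.8, 3.7]
tcp_rot: [3.142, -0.0, -0.286]
ft_force: [-0.6, -0.2, -1.6]
opening: 0.416
grip_force: 30.0
```

>>> jog_arm(targets=[{"turn": [0, 0, 0], "slide": [0, 0, 0], "claw": 0}, {"turn": [0, 0, 0], "slide": [0, 0, 0], "claw": 0}])

```text
t: 7.4
eef_pos: [442.1, 240.8, 3.7]
tcp_rot: [3.141, 0.0, -0.286]
ft_force: [-0.1, 0.1, -1.0]
opening: 0.416
grip_force: 30.0
```

Run:
```python
from h import *
np.set_printoptions(precision=1,suppress=True)
w=cam("wrist");s=state();print(s["t"],s["eef_pos"],s["ft_force"],s["opening"],s["grip_force"])
w=cam("wrist");cv2.imwrite("pics/wrist3.png",w["frame"])
c=cam("side");print(proj(w,(456.5,236.5,10)),proj(w,(571.4,202.8,10)),look_for("red_spot","wrist")[:1],look_for("blue_spot","wrist")[:1])
for p in [(200,80)]: print(p)
```

```text
7.45 [442.1 240.8   3.7] [ 0.8  0.3 -0.6] 0.416592512597114 29.981050193309784
[274.4 234.2] [274.1   6. ] [{'xy': [275.7, 141.9], 'conf': 0.95}] [{'xy': [274.5, 139.7], 'conf': 0.89}]
(200, 80)
```

>>> jog_arm(targets=[{"turn": [0, 0, 0.5], "slide": [0, -15, 0], "claw": 0}, {"turn": [0, 0, 0.5], "slide": [1, -30, 0], "claw": 0}, {"turn": [0, 0, 0.5], "slide": [1, -30, 0], "claw": 0}, {"turn": [0, 0, 0.5], "slide": [1, -30, 0], "claw": 0}, {"turn": [0, 0, 0.5], "slide": [1, -30, 0], "claw": 0}])

```text
t: 8.28
eef_pos: [445.8, 104.1, 3.7]
tcp_rot: [3.141, 0.0, -0.242]
ft_force: [-0.1, 0.3, -0.2]
opening: 0.417
grip_force: 30.0
```

>>> jog_arm(targets=[{"turn": [0, 0, 0.5], "slide": [1, -30, 0], "claw": 0}, {"turn": [0, 0, 0.5], "slide": [1, -30, 0], "claw": 0}, {"turn": [0, 0, 0.5], "slide": [1, -30, 0], "claw": 0}, {"turn": [0, 0, 0.5], "slide": [1, -30, 0], "claw": 0}, {"turn": [0, 0, 0.5], "slide": [1, -30, 0], "claw": 0}])

```text
t: 8.9
eef_pos: [450.5, -45.8, 3.7]
tcp_rot: [3.141, 0.0, -0.198]
ft_force: [0.7, 0.9, -1.5]
opening: 0.415
grip_force: 30.0
```

>>> jog_arm(targets=[{"turn": [0, 0, 0], "slide": [1, -10, 0], "claw": 0}, {"turn": [0, 0, 0], "slide": [15, 0, 0], "claw": 0}, {"turn": [0, 0, 0], "slide": [0, 0, 0], "claw": 0}])

```text
t: 9.28
eef_pos: [468.0, -54.1, 3.7]
tcp_rot: [3.141, -0.001, -0.198]
ft_force: [0.5, -0.2, -1.8]
opening: 0.418
grip_force: 30.0
```

Run:
```python
from h import *
np.set_printoptions(precision=1,suppress=True)
w=cam("wrist");c=cam("side");s=state();print(s["t"],s["eef_pos"],np.round(s["tcp_rot"],3),s["ft_force"],s["opening"])
yaw=s["tcp_rot"][2];e=np.array([np.cos(yaw),np.sin(yaw)])
R=np.r_[s["eef_pos"][:2]+134.8*e,10];B=np.r_[s["eef_pos"][:2]+14.8*e,10]
print("pred red",R,"side px",proj(c,R),proj(c,B),"meas",spot(c,proj(c,R),"red",8),spot(c,proj(c,B),"blue",8))
print("bit px at guess",proj(c,(638,-84,16)))
A=cv2.resize(c["frame"][140:240,210:320],None,fx=7,fy=6,interpolation=cv2.INTER_CUBIC)[:600]
cv2.imwrite("pics/s4.png",A);cv2.imwrite("pics/w4.png",w["frame"])
```

```text
9.375 [467.2 -53.7   3.6] [ 3.1 -0.  -0.2] [ 0.5  0.4 -1. ] 0.41461218573865866
pred red [599.3 -80.2  10. ] side px [261.2 195.4] [300.1 204.5] meas [261. 196.] None
bit px at guess [248.4 191.7]
```

View pics/s4.png

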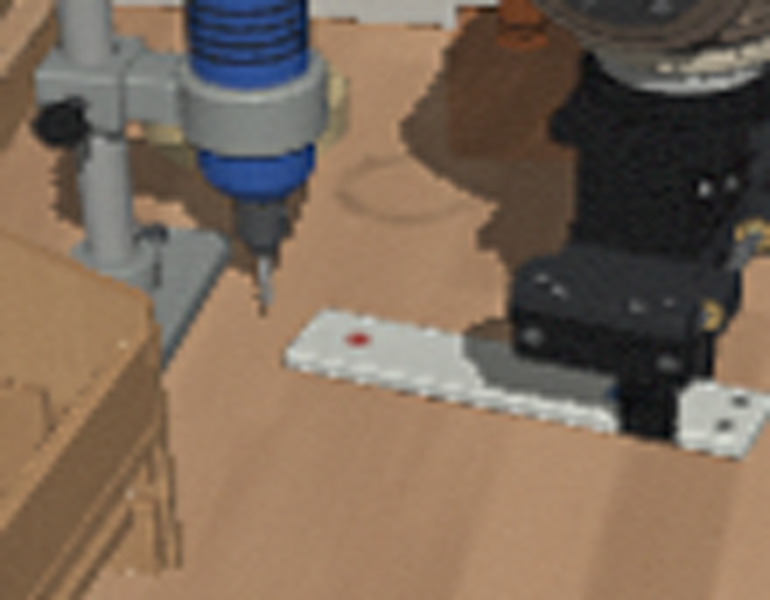

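The side crop shows the bit tip at crop (264,315), which is side pixel (247.4,192.1). The red spot is at (261,196) and the strip is held flat. Next I slide nearly under the bit and use the wrist view.

>>> jog_arm(targets=[{"turn": [0, 0, 0], "slide": [15, -1, 0], "claw": 0}, {"turn": [0, 0, 0], "slide": [15, -1, 0], "claw": 0}, {"turn": [0, 0, 0], "slide": [8, 0, 0], "claw": 0}, {"turn": [0, 0, 0], "slide": [0, 0, 0], "claw": 0}, {"turn": [0, 0, 0], "slide": [0, 0, 0], "claw": 0}])

```text
t: 10.0
eef_pos: [505.1, -56.2, 3.6]
tcp_rot: [3.141, -0.0, -0.198]
ft_force: [0.5, -1.0, -0.7]
opening: 0.417
grip_force: 30.0
```

Run:
```python
from h import *
np.set_printoptions(precision=1,suppress=True)
w=cam("wrist");c=cam("side");s=state();print(s["t"],s["eef_pos"],np.round(s["tcp_rot"],3),s["ft_force"],s["opening"])
yaw=s["tcp_rot"][2];e=np.array([np.cos(yaw),np.sin(yaw)])
R=np.r_[s["eef_pos"][:2]+134.8*e,10]
print("pred red",R,"side px",proj(c,R),"meas",spot(c,proj(c,R),"red",8)," wrist",proj(w,R),spot(w,np.maximum(proj(w,R),5),"red",20))
for z in(16,30,48): print(z,proj(w,np.r_[R[:2],z]),proj(c,np.r_[R[:2],z]))
A=cv2.resize(c["frame"][165:215,220:275],(660,600),interpolation=cv2.INTER_CUBIC)
W=cv2.resize(w["frame"][0:60,200:350],(800,320),interpolation=cv2.INTER_CUBIC)
cv2.imwrite("pics/s5.png",np.vstack([cv2.resize(A,(308,280)),np.zeros((0,308,3),np.uint8)]) if 0 else np.vstack([W,np.hstack([cv2.resize(A,(308,280)),np.zeros((280,492,3),np.uint8)])]))
```

```text
10.1 [504.9 -56.2   3.7] [ 3.1  0.  -0.2] [ 0.9  0.9 -0.2] 0.42103658444162895
pred red [637.1 -82.8  10. ] side px [248.8 193.6] meas [248.7 194.3]  wrist [274.2   6. ] [274.5   6.5]
16 [274.2   1.9] [248.7 191.9]
30 [273.9  -8.8] [248.4 188. ]
48 [273.5 -25.4] [248.1 182.8]
```

View pics/s5.png

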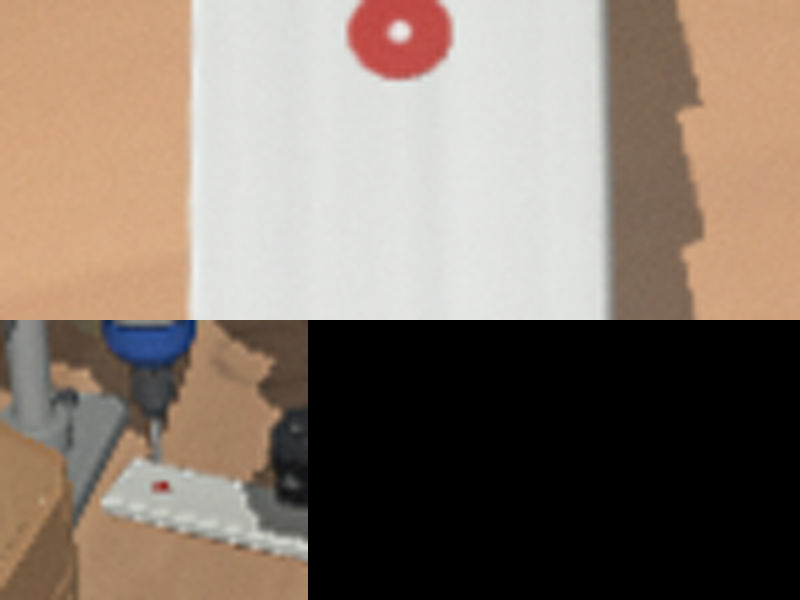

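The wrist crop shows the red spot at (274,6) with the bit still out of view beyond the top edge. The side crop has the bit tip at about (247.6,191) and red at (248.7,194.3), so the strip has about 4 mm left to go in x. I'll move it, release, and look with the tool tilted.

>>> jog_arm(targets=[{"turn": [0, 0, 0], "slide": [4, -1.5, 0], "claw": 0}, {"turn": [0, 0, 0], "slide": [0, 0, 0], "claw": 0}, {"turn": [0, 0, 0], "slide": [0, 0, 0], "claw": 60}, {"turn": [0, 0, 0], "slide": [0, 0, 0], "claw": 60}, {"turn": [0, 0, 0], "slide": [0, 0, 0], "claw": 60}])

```text
t: 10.72
eef_pos: [509.1, -57.7, 3.7]
tcp_rot: [3.141, 0.0, -0.199]
ft_force: [-0.2, 0.7, 0.2]
opening: 0.594
grip_force: 0.0
```

>>> jog_arm(targets=[{"turn": [0, 0, 0], "slide": [0, 0, 15], "claw": 60}, {"turn": [0, -5, 0], "slide": [-10, 0, 30], "claw": 60}, {"turn": [0, -10, 0], "slide": [-20, 0, 30], "claw": 60}, {"turn": [0, -10, 0], "slide": [-20, 0, 20], "claw": 60}, {"turn": [0, -5, 0], "slide": [0, 0, 0], "claw": 60}])

```text
t: 11.35
eef_pos: [480.3, -44.3, 82.7]
tcp_rot: [-3.022, -0.323, -0.204]
ft_force: [0.1, 0.5, -0.3]
opening: 0.601
grip_force: 0.0
```

>>> jog_arm(targets=[{"turn": [0, 0, 0], "slide": [0, 0, 0], "claw": 60}, {"turn": [0, 0, 0], "slide": [0, 0, 0], "claw": 60}])

```text
t: 11.6
eef_pos: [480.5, -44.5, 81.3]
tcp_rot: [-3.024, -0.319, -0.204]
ft_force: [0.0, -0.3, -0.3]
opening: 0.599
grip_force: 0.0
```

Run:
```python
from h import *
np.set_printoptions(precision=2,suppress=True)
w=cam("wrist");c=cam("side");s=state();print(s["t"],s["eef_pos"],np.round(s["tcp_rot"],3),s["ft_force"],s["opening"])
R=np.array([640.9,-84.5,10]);B=np.array([523.5,-60.5,10])
print("cam",-np.array(w["R"]).T@w["t"],"side red",spot(c,proj(c,R),"red",8))
for n,X in(("red",R),("blue",B)):
    p=proj(w,X);q=spot(w,p,n,20);print(n,p,q,onz(w,q,10) if q is not None else 0)
p=proj(w,(640.9,-84.5,16));print("bit px",p,look_for("bit_tip","wrist")[:2])
x,y=int(p[0]),int(p[1]);print(x,y)
y0=max(0,y-50);x0=x-65
W=cv2.resize(w["frame"][y0:y0+97,x0:x0+130],(800,597),interpolation=cv2.INTER_CUBIC);print("crop",x0,y0,"scale",800/130)
cv2.imwrite("pics/w6.png",W)
```

```text
11.7 [480.52 -44.43  81.03] [-3.02 -0.32 -0.2 ] [-0.47 -0.64  0.59] 0.5997084609432614
cam [491.59 -68.61 264.21] side red [247.   193.75]
red [298.91  55.43] [299.07  54.78] [641.54 -84.77  10.  ]
blue [296.1  190.42] [297.66 189.78] [523.78 -61.8   10.  ]
bit px [298.56  52.02] [{'xy': [291.3, 15.8], 'conf': 0.62}]
298 52
crop 233 2 scale 6.153846153846154
```

View pics/w6.png

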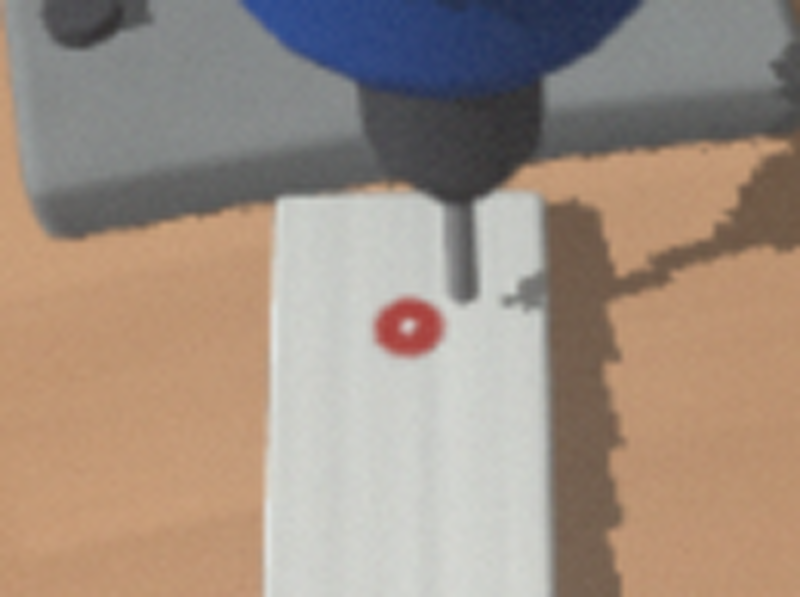

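The tilted wrist view shows the bit tip at crop (463,296), pixel (307.8,49.7), against the red spot at (299.1,54.8). The strip is about 8 mm too far left and turned a few degrees from the stand's axis. I'll compute the correction and regrip.

Run:
```python
from h import *
np.set_printoptions(precision=2,suppress=True)
w=cam("wrist")
px=lambda x,y:(233+(x+.5)/6.154-.5,2+(y+.5)/6.154-.5)
bit=onz(w,px(463,296),16);red=onz(w,px(408,326),10);print(bit,red,bit-red, onz(w,px(463,290),16))
a=onz(w,px(60,238),0);b=onz(w,px(780,133),0);print("base front yaw",np.degrees(np.arctan2((a-b)[1],(a-b)[0]))-90, (a+b)/2)
a=onz(w,px(40,195),18);b=onz(w,px(780,92),18);y=np.degrees(np.arctan2((a-b)[1],(a-b)[0]))-90;print("top edge yaw",y,a,b)
for yaw in (y,):
    e=np.array([np.cos(np.radians(yaw)),np.sin(np.radians(yaw))]);print("dist bit->base front",(a[:2]-bit[:2])@e,"lateral",(a[:2]-bit[:2])@[-e[1],e[0]])
for yw in(-11.3,-7.3,-5.3):
    e=np.array([np.cos(np.radians(yw)),np.sin(np.radians(yw))]);print(yw,"TCP target",bit[:2]-134.8*e)
```

```text
[641.39 -92.6   16.  ] [641.53 -84.5   10.  ] [-0.13 -8.11  6.  ] [642.39 -92.81  16.  ]
base front yaw -1.5626084951309451 [674.86 -92.63   0.  ]
top edge yaw -2.076655539159688 [672.48 -36.43  18.  ] [ 668.52 -145.75   18.  ]
dist bit->base front 29.033969104267396 lateral 57.259873095599225
-11.3 TCP target [509.2  -66.19]
-7.3 TCP target [507.68 -75.47]
-5.3 TCP target [507.17 -80.15]
```

Run:
```python
from h import *
from scipy.spatial.transform import Rotation as Q
s=state();print(np.round(s["eef_pos"],1));print(np.degrees((Q.from_euler("xyz",[np.pi,0,-0.195])*Q.from_euler("xyz",s["tcp_rot"]).inv()).as_rotvec()))
```

```text
[480.4 -44.4  80.9]
[-2.95980404 19.21934503 -0.57993569]
```

>>> jog_arm(targets=[{"turn": [-0.6, 3.8, 0], "slide": [5, -3, 0], "claw": 60}, {"turn": [-0.6, 3.8, 0], "slide": [6, -3, -4], "claw": 60}, {"turn": [-0.6, 3.8, -0.2], "slide": [6, -3, -6], "claw": 60}, {"turn": [-0.6, 3.8, -0.2], "slide": [6, -3, -8], "claw": 60}, {"turn": [-0.6, 4, -0.2], "slide": [6, -1, -8], "claw": 60}])

```text
t: 12.42
eef_pos: [508.4, -55.4, 54.6]
tcp_rot: [-3.131, -0.018, -0.195]
ft_force: [0.9, 1.0, -0.1]
opening: 0.597
grip_force: 0.0
```

>>> jog_arm(targets=[{"turn": [0, 0, 0], "slide": [0, 0, 0], "claw": 60}, {"turn": [0, 0, 0], "slide": [0, 0, 0], "claw": 60}])

```text
t: 12.68
eef_pos: [507.7, -54.8, 54.8]
tcp_rot: [-3.128, -0.02, -0.195]
ft_force: [0.9, 0.3, -0.2]
opening: 0.602
grip_force: 0.0
```

Run:
```python
from h import *
from scipy.spatial.transform import Rotation as Q
s=state();print(s["t"],np.round(s["eef_pos"],1),s["tcp_rot"]);print(np.degrees((Q.from_euler("xyz",[np.pi,0,-0.195])*Q.from_euler("xyz",s["tcp_rot"]).inv()).as_rotvec()))
```

```text
12.675 [507.7 -54.8  54.8] [-3.12811713 -0.02016947 -0.19457789]
[-0.5337846   1.28319408 -0.03197027]
```

>>> jog_arm(targets=[{"turn": [-0.5, 1.2, 0], "slide": [1.3, -3, -15], "claw": 60}, {"turn": [0, 0, 0], "slide": [0, 0, -22], "claw": 60}, {"turn": [0, 0, 0], "slide": [0, 0, -8], "claw": 60}, {"turn": [0, 0, 0], "slide": [0, 0, 0], "claw": 60}, {"turn": [0, 0, 0], "slide": [0, 0, 0], "claw": 60}])

```text
t: 13.3
eef_pos: [509.7, -58.0, 10.3]
tcp_rot: [-3.141, -0.001, -0.195]
ft_force: [0.5, -1.1, 0.4]
opening: 0.6
grip_force: 0.0
```

>>> jog_arm(targets=[{"turn": [0, 0, 0], "slide": [0, 0, -4], "claw": 60}, {"turn": [0, 0, 0], "slide": [0, 0, -2], "claw": 60}, {"turn": [0, 0, 0], "slide": [0, 0, 0], "claw": 0}, {"turn": [0, 0, 0], "slide": [0, 0, 0], "claw": 0}, {"turn": [0, 0, 0], "slide": [0, 0, 0], "claw": 0}])

```text
t: 13.92
eef_pos: [509.6, -57.9, 3.9]
tcp_rot: [-3.141, -0.001, -0.195]
ft_force: [0.1, -0.3, -0.3]
opening: 0.416
grip_force: 30.0
```

>>> jog_arm(targets=[{"turn": [0, 0, 1], "slide": [0, -4, 0], "claw": 0}, {"turn": [0, 0, 1], "slide": [0, -4, 0], "claw": 0}, {"turn": [0, 0, 1], "slide": [0, -4, 0], "claw": 0}, {"turn": [0, 0, 1], "slide": [-1, -4, 0], "claw": 0}, {"turn": [0, 0, 1], "slide": [-1, -4, 0], "claw": 0}])

```text
t: 14.55
eef_pos: [507.6, -78.2, 3.9]
tcp_rot: [-3.141, -0.001, -0.106]
ft_force: [-0.4, 1.8, 2.0]
opening: 0.417
grip_force: 30.0
```

>>> jog_arm(targets=[{"turn": [0, 0, 0], "slide": [0, 0, 0], "claw": 0}, {"turn": [0, 0, 0], "slide": [0, 0, 0], "claw": 0}])

```text
t: 14.8
eef_pos: [507.6, -78.1, 3.9]
tcp_rot: [-3.141, -0.001, -0.108]
ft_force: [-1.3, -2.9, 1.5]
opening: 0.417
grip_force: 30.0
```

Run:
```python
from h import *
np.set_printoptions(precision=2,suppress=True)
w=cam("wrist");s=state();print(s["t"],s["eef_pos"],np.round(s["tcp_rot"],3),s["ft_force"],s["opening"])
q=spot(w,(274,7),"red",20);print(q,onz(w,q,10),"bit would be",proj(w,(641.3,-92.6,16)),"target red px",proj(w,(641.3,-92.6,10)))
```

```text
14.85 [507.57 -78.06   3.92] [-3.14 -0.   -0.11] [ 0.39 -2.26  2.59] 0.4188043156879927
[276.48   7.77] [640.32 -93.68  10.  ] bit would be [274.04   2.2 ] target red px [274.14   6.29]
```

>>> jog_arm(targets=[{"turn": [0, 0, 0], "slide": [0.8, 1, 0], "claw": 0}, {"turn": [0, 0, 0], "slide": [0, 0, 0], "claw": 0}, {"turn": [0, 0, 0], "slide": [0, 0, 0], "claw": 60}, {"turn": [0, 0, 0], "slide": [0, 0, 0], "claw": 60}, {"turn": [0, 0, 0], "slide": [0, 0, 0], "claw": 60}])

```text
t: 15.48
eef_pos: [508.3, -76.8, 3.8]
tcp_rot: [-3.141, -0.001, -0.107]
ft_force: [-0.0, -0.2, 0.9]
opening: 0.592
grip_force: 0.0
```

>>> jog_arm(targets=[{"turn": [0, 0, 0], "slide": [0, 0, 15], "claw": 60}, {"turn": [0, -5, 0], "slide": [-10, 0, 30], "claw": 60}, {"turn": [0, -10, 0], "slide": [-20, 0, 30], "claw": 60}, {"turn": [0, -10, 0], "slide": [-20, 0, 20], "claw": 60}, {"turn": [0, -5, 0], "slide": [0, 0, 0], "claw": 60}])

```text
t: 16.1
eef_pos: [481.2, -63.7, 80.7]
tcp_rot: [-3.052, -0.33, -0.107]
ft_force: [-0.8, -0.2, -0.4]
opening: 0.599
grip_force: 0.0
```

>>> jog_arm(targets=[{"turn": [0, 0, 0], "slide": [0, 0, 0], "claw": 60}, {"turn": [0, 0, 0], "slide": [0, 0, 0], "claw": 60}])

```text
t: 16.35
eef_pos: [481.5, -63.9, 79.4]
tcp_rot: [-3.053, -0.326, -0.107]
ft_force: [-0.0, -0.2, 0.4]
opening: 0.601
grip_force: 0.0
```

Run:
```python
from h import *
from scipy.spatial.transform import Rotation as Q
np.set_printoptions(precision=2,suppress=True)
w=cam("wrist");c=cam("side");s=state();print(s["t"],s["eef_pos"],np.round(s["tcp_rot"],3),s["ft_force"],s["opening"])
R=np.array([641.3,-92.6,10]);B=R-120*np.array([.994,-.11,0])
for n,X in(("red",R),("blue",B)):
    p=proj(w,X);q=spot(w,p,n,20);print(n,p,q,onz(w,q,10) if q is not None else 0)
p=proj(w,R+[0,0,6]);print("bit px pred",p)
x,y=int(p[0]),int(p[1]);y0=max(0,y-35);x0=x-40
W=cv2.resize(w["frame"][y0:y0+60,x0:x0+80],(800,600),interpolation=cv2.INTER_CUBIC);print("crop",x0,y0,"scale 10")
cv2.imwrite("pics/w7.png",W)
print("to upright",np.degrees((Q.from_euler("xyz",[np.pi,0,-0.108])*Q.from_euler("xyz",s["tcp_rot"]).inv()).as_rotvec()))
d=look_for("probe","wrist")[:1]+look_for("holder","wrist")[:1]+look_for("probe","side")[:1]+look_for("holder","side")[:1];print(d)
```

```text
16.45 [481.48 -63.81  79.13] [-3.05 -0.33 -0.11] [-0.46  0.55  0.19] 0.5997649568021602
red [300.32  58.42] [299.63  58.37] [641.42 -92.01  10.  ]
blue [298.17 194.87] [298.23 193.87] [522.8  -79.51  10.  ]
bit px pred [300.2  55. ]
crop 260 19 scale 10
to upright [-3.   19.09 -0.88]
[{'xy': [552.5, 106.2], 'conf': 0.63}, {'xy': [522.3, 120.6], 'conf': 0.69}, {'xy': [285.0, 153.9], 'conf': 0.95}]
```

View pics/w7.png

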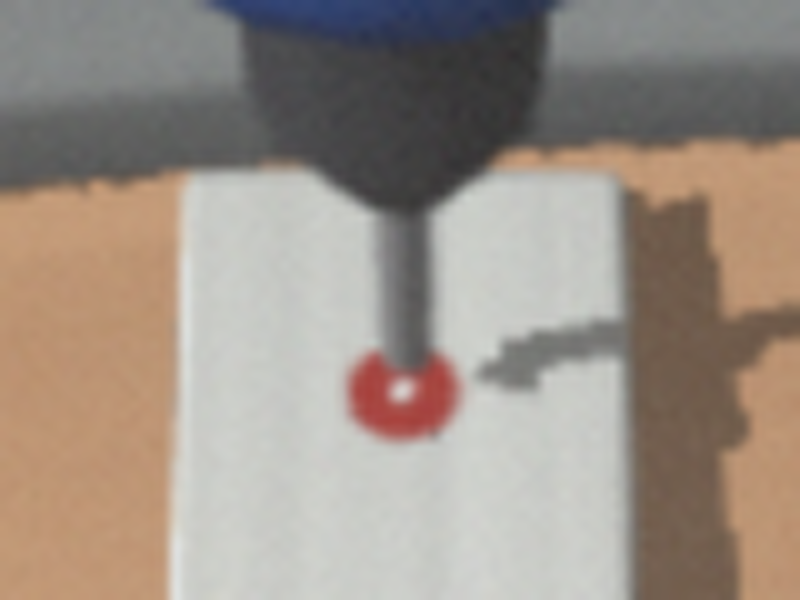

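The strip is placed: the crop shows the bit tip at (407,365) directly over the red spot at (401,392), within about 1 mm. Next I straighten up and move over the probe.

>>> jog_arm(targets=[{"turn": [-0.6, 3.8, 0], "slide": [0, 0, 25], "claw": 60}, {"turn": [-0.6, 3.8, 0], "slide": [0, -10, 35], "claw": 80}, {"turn": [-0.6, 3.8, -0.2], "slide": [0, -30, 35], "claw": 80}, {"turn": [-0.6, 3.8, -0.3], "slide": [5, -35, 35], "claw": 80}, {"turn": [-0.6, 3.9, -0.4], "slide": [5, -40, 30], "claw": 80}])

```text
t: 17.27
eef_pos: [493.1, -175.6, 229.0]
tcp_rot: [-3.119, -0.032, -0.107]
ft_force: [0.4, 0.5, -0.6]
opening: 0.797
grip_force: 0.0
```

>>> jog_arm(targets=[{"turn": [0, 0, 0], "slide": [5, -40, 10], "claw": 80}, {"turn": [0, 0, 0], "slide": [0, -40, 0], "claw": 80}, {"turn": [0, 0, 0], "slide": [0, -25, 0], "claw": 80}, {"turn": [0, 0, 0], "slide": [0, 0, 0], "claw": 80}, {"turn": [0, 0, 0], "slide": [0, 0, 0], "claw": 80}])

```text
t: 17.9
eef_pos: [498.1, -278.5, 237.0]
tcp_rot: [-3.116, -0.033, -0.106]
ft_force: [-0.2, -0.5, -0.5]
opening: 0.804
grip_force: 0.0
```

```bash
cat >> h.py <<'E'
def orange(c,uv=None,w=60,mn=8):
    f=c["frame"]; x0,y0,x1,y1=(0,0,560,420) if uv is None else (int(max(uv[0]-w,0)),int(max(uv[1]-w,0)),int(uv[0]+w),int(uv[1]+w))
    h=cv2.cvtColor(f[y0:y1,x0:x1],cv2.COLOR_BGR2HSV)
    m=(h[...,0]>=3)&(h[...,0]<14)&(h[...,1]>185)&(h[...,2]>110)
    n,l,st,ce=cv2.connectedComponentsWithStats(m.astype(np.uint8))
    return [(st[i,4],ce[i]+[x0,y0],st[i,:4]+[x0,y0,0,0],np.argwhere(l==i)[:,::-1]+[x0,y0]) for i in np.argsort(-st[1:,4])+1 if st[i,4]>=mn]
E
python3 - <<'E'
from h import *
from scipy.spatial.transform import Rotation as Q
np.set_printoptions(precision=2,suppress=True)
w=cam("wrist");c=cam("side");s=state();print(s["t"],s["eef_pos"],np.round(s["tcp_rot"],3),s["ft_force"],s["opening"])
print("to upright",np.degrees((Q.from_euler("xyz",[np.pi,0,-0.108])*Q.from_euler("xyz",s["tcp_rot"]).inv()).as_rotvec()))
for nm,k in(("wrist",w),("side",c)):
    p=proj(k,(568,-290,142));print(nm,"pred top",p,"base",proj(k,(568,-290,58)))
    for a,ce,bb,pts in orange(k,p)[:3]:
        e=cv2.fitEllipse(cv2.convexHull(pts.astype(np.int32))) if a>20 else 0
        print(a,ce,bb,e,onz(k,ce,142))
    print(look_for("probe",nm)[:1],look_for("holder",nm)[:1])
cv2.imwrite("pics/w8.png",w["frame"])
E
```

```text
18.0 [ 498.3  -278.33  237.35] [-3.12 -0.03 -0.1 ] [ 0.32 -0.5  -0.48] 0.8006289849509548
to upright [-1.21  2.09 -0.19]
wrist pred top [283.1  130.04] base [283.56 131.29]
[{'xy': [296.4, 124.9], 'conf': 0.78}] [{'xy': [283.1, 133.2], 'conf': 0.7}]
side pred top [284.37 122.57] base [284.36 146.52]
[{'xy': [285.0, 137.2], 'conf': 0.55}] [{'xy': [283.8, 155.1], 'conf': 0.6}]
```

Run:
```python
import cv2,numpy as np
f=cv2.imread("pics/w8.png");h=cv2.cvtColor(f,cv2.COLOR_BGR2HSV)
for ch in(0,1,2): print("HSV"[ch]);print(h[96:164:4,256:328:4,ch])
h=cv2.cvtColor(cv2.imread("pics/side0.png"),cv2.COLOR_BGR2HSV);print(h[120:160:4,276:294:2].tolist()[1:5])
```

```text
H
[[15 14 14 13 13 13 13 14 14 13 13 13 14 13 12 13 13 14]
 [13 14 14 14 14 14 13 14 13 12 12 13 12 13 12 13 14 14]
 [14 14 13 13 12 12 12 13 12 12 13 12 12 13 12 12 13 14]
 [13 13 13 12 12 12 11 13 12 12 13 12 13 13 12 13 13 13]
 [14 12 13 12 12 13 12 12 13 12 13 13 12 13 12 13 14 14]
 [13 12 12 12 13 13 12 12 12 11 11 10 13 12 12 13 13 14]
 [14 13 12 12 12 12 12 11 11 12 12 11 11 12 12 12 12 14]
 [14 13 12 12 12 12 13 12 12 12 12 12 12 12 14 12 13 13]
 [13 13 12 12 12 12 11 12 12 12 12 12 11 12 14 12 11 13]
 [13 14 13 12 13 13 13 13 12 12 12 12 11 11 12 12 12 13]
 [13 13 12 12 12 12 13 11 12 12 12 11 12 12 13 12 13 12]
 [13 13 13 12 12 13 12 12 13 12 12 12 13 12 12 13 12 13]
 [12 14 12 13 12 12 12 12 12 12 12 12 12 12 12 12 12 12]
 [14 13 14 13 12 13 12 12 12 12 12 12 12 12 13 12 13 12]
 [13 13 14 13 12 13 12 12 13 12 12 12 12 13 12 13 12 12]
 [14 14 13 13 12 12 12 12 12 12 12 13 12 12 13 13 13 13]
 [13 13 13 14 13 12 12 12 12 13 13 14 14 13 13 13 14 13]]
S
[[106 106 103 105 103 103 104 105 106 100 100 105 101 119 131 123  94  95]
 [101 104 103 104 104 104 107 107 126 136 136 139 1
[... 2288 characters left out ...]
89 180 179 175 173 173 172 173 170 172 174 179 185 189 187 188]
 [186 189 192 185 170 174 174 176 181 189 187 190 186 188 190 190 190 191]]
[[[24, 16, 158], [21, 16, 159], [34, 13, 162], [10, 179, 182], [11, 162, 236], [10, 177, 217], [14, 18, 152], [23, 19, 160], [20, 19, 158]], [[16, 18, 158], [22, 18, 158], [26, 13, 160], [10, 182, 157], [10, 168, 162], [10, 175, 187], [12, 29, 160], [21, 16, 157], [16, 17, 161]], [[20, 19, 160], [20, 19, 159], [30, 11, 160], [10, 179, 155], [10, 174, 190], [10, 176, 185], [20, 20, 154], [22, 18, 158], [20, 19, 158]], [[22, 18, 158], [24, 16, 158], [34, 13, 160], [11, 183, 156], [10, 172, 191], [10, 175, 184], [15, 17, 151], [16, 18, 159], [18, 16, 159]]]
```

```bash
cat > top.py <<'E'
from h import *
def top(w,p):
    h=cv2.cvtColor(w["frame"],cv2.COLOR_BGR2HSV);m=((h[...,1]>165)&(h[...,2]>212)).astype(np.uint8)
    n,l,st,ce=cv2.connectedComponentsWithStats(m);ok=[i for i in range(1,n) if st[i,4]>60 and np.hypot(*(ce[i]-p))<70]
    i=max(ok,key=lambda i:st[i,4]);return ce[i],st[i]
E
python3 - <<'E'
from top import *
np.set_printoptions(precision=2,suppress=True)
w=cam("wrist");c=cam("side");s=state();print(s["t"],s["eef_pos"])
q,st=top(w,(293,127));P=onz(w,q,142);print(q,st,P,"expect diam px",np.linalg.norm(proj(w,P+[0,11,0])-proj(w,P-[0,11,0])))
print("side pred",proj(c,P),proj(c,(P[0],P[1],100)))
h=cv2.cvtColor(c["frame"],cv2.COLOR_BGR2HSV)[110:175,270:300];m=(h[...,1]>155)&(h[...,0]<13)
ys,xs=np.nonzero(m)
for y in sorted(set(ys)): print(y+110,xs[ys==y].min()+270,xs[ys==y].max()+270,(ys==y).sum(),end="; ")
E
```

```text
18.3 [ 498.32 -279.06  237.41]
[292.41 128.66] [282 119  22  21 337] [ 568.77 -297.97  142.  ] expect diam px 26.950246581764457
side pred [284.57 121.41] [284.56 133.58]
122 283 286 4; 123 282 287 6; 124 282 287 6; 125 282 287 6; 126 287 287 1; 127 282 287 6; 128 282 287 6; 129 282 287 6; 130 282 287 6; 131 282 287 6; 132 282 287 6; 133 282 287 6; 134 282 287 6; 135 282 287 6; 136 282 287 6; 137 282 287 6; 138 282 287 6; 139 282 287 6; 140 282 287 6; 141 281 287 7; 142 281 287 7; 143 282 287 6; 144 282 282 1; 145 281 287 7; 146 281 287 7; 147 282 287 6;
```

>>> jog_arm(targets=[{"turn": [-0.6, 1, -0.1], "slide": [25, -7, 0], "claw": 80}, {"turn": [-0.6, 1.1, -0.1], "slide": [25, -7, 0], "claw": 80}, {"turn": [0, 0, 0], "slide": [20, -5, 0], "claw": 80}, {"turn": [0, 0, 0], "slide": [0, 0, -40], "claw": 80}, {"turn": [0, 0, 0], "slide": [0, 0, 0], "claw": 80}])

```text
t: 18.92
eef_pos: [567.3, -297.6, 194.9]
tcp_rot: [-3.139, 0.005, -0.109]
ft_force: [0.6, -0.5, -0.2]
opening: 0.8
grip_force: 0.0
```

Run:
```python
from top import *
from scipy.spatial.transform import Rotation as Q
np.set_printoptions(precision=2,suppress=True)
w=cam("wrist");w=cam("wrist");s=state();print(s["t"],s["eef_pos"],s["tcp_rot"])
print("to upright",np.degrees((Q.from_euler("xyz",[np.pi,0,-0.108])*Q.from_euler("xyz",s["tcp_rot"]).inv()).as_rotvec()))
p=proj(w,(568.8,-298,142));print(p)
try:
    q,st=top(w,p);print(q,st,onz(w,q,142),"tcp px",proj(w,s["eef_pos"]))
except Exception as e: print(e)
```

```text
19.025 [ 568.35 -298.47  198.06] [ 3.14 -0.   -0.11]
to upright [0.01 0.01 0.07]
[274.73 224.18]
[274.98 222.91] [263 213  25  21 394] [ 569.74 -298.29  142.  ] tcp px [274.95 255.11]
```

>>> jog_arm(targets=[{"turn": [0, 0, 0], "slide": [0.8, 0, -40], "claw": 80}, {"turn": [0, 0, 0], "slide": [0, 0, -40], "claw": 80}, {"turn": [0, 0, 0], "slide": [0, 0, -21], "claw": 80}, {"turn": [0, 0, 0], "slide": [0, 0, 0], "claw": 80}, {"turn": [0, 0, 0], "slide": [0, 0, 0], "claw": 0}])

```text
t: 19.65
eef_pos: [569.8, -298.9, 98.2]
tcp_rot: [3.14, -0.002, -0.109]
ft_force: [0.9, -0.1, 0.3]
opening: 0.741
grip_force: 0.0
```

>>> jog_arm(targets=[{"turn": [0, 0, 0], "slide": [0, 0, 0], "claw": 0}, {"turn": [0, 0, 0], "slide": [0, 0, 0], "claw": 0}, {"turn": [0, 0, 0], "slide": [0, 0, 0], "claw": 0}, {"turn": [0, 0, 0], "slide": [0, 0, 0], "claw": 0}, {"turn": [0, 0, 0], "slide": [0, 0, 0], "claw": 0}])

```text
t: 20.27
eef_pos: [569.0, -298.4, 96.3]
tcp_rot: [3.142, -0.0, -0.109]
ft_force: [0.8, 0.3, -0.8]
opening: 0.223
grip_force: 29.0
```

Run:
```python
from h import *
np.set_printoptions(precision=2,suppress=True)
for i in range(3):
    w=cam("wrist");s=state();print(s["t"],s["eef_pos"],s["tcp_rot"],s["ft_force"],s["moment"],s["opening"],s["grip_force"])
```

```text
20.325 [ 569.02 -298.35   96.25] [-3.14 -0.   -0.11] [0.31 0.34 0.17] [ 0.02  0.02 -0.03] 0.22550289033237453 29.989840909838676
20.375 [ 569.02 -298.36   96.23] [-3.14 -0.   -0.11] [ 0.44 -0.22 -0.56] [0.07 0.04 0.02] 0.22921787590983872 29.98852126300335
20.425 [ 569.04 -298.36   96.24] [-3.14 -0.   -0.11] [ 0.06 -0.57 -0.03] [0.06 0.05 0.03] 0.22525970556656122 29.988406486809254
```

>>> jog_arm(targets=[{"turn": [0, 0, 0], "slide": [0, 0, 10], "claw": 0}, {"turn": [0, 0, 0], "slide": [0, 0, 20], "claw": 0}, {"turn": [0, 0, 0], "slide": [0, 0, 25], "claw": 0}, {"turn": [0, 0, 0], "slide": [0, 0, 25], "claw": 0}, {"turn": [0, 0, 0], "slide": [0, 0, 10], "claw": 0}])

```text
t: 21.05
eef_pos: [569.4, -298.6, 188.2]
tcp_rot: [3.14, -0.002, -0.109]
ft_force: [-0.1, 0.4, -0.6]
opening: 0.228
grip_force: 30.0
```

>>> jog_arm(targets=[{"turn": [0, 0, 0], "slide": [-10, 15, 0], "claw": 0}, {"turn": [0, 0, 0], "slide": [-20, 35, 0], "claw": 0}, {"turn": [0, 0, 0], "slide": [-25, 40, 0], "claw": 0}, {"turn": [0, 0, 0], "slide": [-25, 40, 0], "claw": 0}, {"turn": [0, 0, 0], "slide": [-20, 40, 0], "claw": 0}])

```text
t: 21.68
eef_pos: [467.8, -127.1, 186.1]
tcp_rot: [-3.141, 0.0, -0.11]
ft_force: [0.7, 0.4, -0.4]
opening: 0.225
grip_force: 30.0
```

>>> jog_arm(targets=[{"turn": [0, 0, 0], "slide": [-9, 35, 0], "claw": 0}, {"turn": [0, 0, 0], "slide": [0, 15, 0], "claw": 0}, {"turn": [0, 0, 0], "slide": [0, 0, 0], "claw": 0}, {"turn": [0, 0, 0], "slide": [0, 0, 0], "claw": 0}])

```text
t: 22.18
eef_pos: [460.5, -79.1, 186.2]
tcp_rot: [3.141, -0.0, -0.109]
ft_force: [-0.2, -0.7, -1.2]
opening: 0.222
grip_force: 30.0
```

Run:
```python
from h import *
np.set_printoptions(precision=2,suppress=True)
w=cam("wrist");c=cam("side");s=state();print(s["t"],s["eef_pos"],s["tcp_rot"],s["ft_force"],s["opening"],s["grip_force"])
for n,X in(("blue",(522.6,-79.2,10)),("red",(641.4,-92,10))):
    for k in(w,c):
        p=proj(k,X);q=spot(k,p,n,25 if k is w else 6);print(n,p,q,onz(k,q,10) if q is not None else 0)
T=s["eef_pos"];print("side handle top,bottom pred",proj(c,(T[0],T[1],T[2]+46)),proj(c,(T[0],T[1],T[2]-54)),"foot",proj(c,(T[0],T[1],T[2]-84)))
h=cv2.cvtColor(c["frame"],cv2.COLOR_BGR2HSV);m=(h[...,1]>155)&(h[...,0]<13)
p=proj(c,(T[0],T[1],T[2]-40)).astype(int)
for y in range(p[1]-25,p[1]+25):
    xs=np.nonzero(m[y,p[0]-15:p[0]+15])[0]
    if len(xs)>2: print(y,xs.min()+p[0]-15,xs.max()+p[0]-15,end="; ")
cv2.imwrite("pics/s9.png",c["frame"])
```

```text
22.275 [460.33 -79.22 186.09] [ 3.14  0.   -0.11] [0.43 0.29 0.05] 0.2290731634880122 29.985703490674496
blue [269.1  134.27] [269.41 134.02] [522.83 -79.55  10.  ]
blue [287.17 198.35] [287. 199.] [522.55 -76.02  10.  ]
red [268.88  25.23] [269.05  25.44] [641.13 -92.15  10.  ]
red [248.07 191.66] [247.5 192. ] [642.66 -90.05  10.  ]
side handle top,bottom pred [311.72 130.34] [310.26 164.01] foot [309.85 173.43]
150 308 314; 151 307 314; 152 307 314; 153 307 314; 154 307 314; 155 307 313; 156 307 313; 157 308 313; 158 307 313; 159 307 313; 160 307 313; 161 307 313; 162 307 313; 163 307 313; 164 307 313; 165 307 313; 166 308 312;
```

>>> jog_arm(targets=[{"turn": [0, 0, 0], "slide": [20, 0, 0], "claw": 0}, {"turn": [0, 0, 0], "slide": [25, 0, 0], "claw": 0}, {"turn": [0, 0, 0], "slide": [17.5, 0, -10], "claw": 0}, {"turn": [0, 0, 0], "slide": [0, 0, -25], "claw": 0}, {"turn": [0, 0, 0], "slide": [0, 0, -25], "claw": 0}])

```text
t: 22.9
eef_pos: [522.5, -78.7, 124.7]
tcp_rot: [-3.142, 0.001, -0.11]
ft_force: [-0.3, -1.0, -1.0]
opening: 0.226
grip_force: 30.0
```

>>> jog_arm(targets=[{"turn": [0, 0, 0], "slide": [0, 0, -15], "claw": 0}, {"turn": [0, 0, 0], "slide": [0, 0, -8], "claw": 0}, {"turn": [0, 0, 0], "slide": [0, 0, 0], "claw": 0}, {"turn": [0, 0, 0], "slide": [0, 0, 0], "claw": 0}, {"turn": [0, 0, 0], "slide": [0, 0, 0], "claw": 0}])

```text
t: 23.52
eef_pos: [522.8, -78.4, 103.9]
tcp_rot: [3.141, -0.001, -0.109]
ft_force: [0.8, 0.4, -0.4]
opening: 0.228
grip_force: 30.0
```

```bash
cat > st.py <<'E'
from h import *
np.set_printoptions(precision=2,suppress=True)
P=[];F=[]
for i in range(6):
    w=cam("wrist");s=state();P.append(s["eef_pos"]);F.append(s["ft_force"])
print(s["t"],np.mean(P,0),P[-1],s["tcp_rot"],"F",np.mean(F,0),s["opening"],s["grip_force"])
for n,X in(("blue",(522.8,-79.5,10)),("red",(641.3,-92,10))):
    p=proj(w,X);q=spot(w,np.maximum(p,3),n,20);print(n,p,q,onz(w,q,10) if q is not None else 0)
E
python3 st.py
```

```text
23.825 [522.65 -78.4  103.61] [522.57 -78.35 103.43] [ 3.14 -0.   -0.11] F [-0.09  0.23 -0.88] 0.22615085120080605 29.9856617487967
blue [276.47 211.04] [273.96 205.96] [527.41 -77.89  10.  ]
red [275.87  66.67] None 0
```

>>> jog_arm(targets=[{"turn": [0, 0, 0], "slide": [0, -1, -4], "claw": 0}, {"turn": [0, 0, 0], "slide": [0, 0, -4], "claw": 0}, {"turn": [0, 0, 0], "slide": [0, 0, -3], "claw": 0}, {"turn": [0, 0, 0], "slide": [0, 0, -1.5], "claw": 0}, {"turn": [0, 0, 0], "slide": [0, 0, 0], "claw": 0}])

```text
t: 24.45
eef_pos: [522.6, -79.4, 90.8]
tcp_rot: [3.142, -0.0, -0.109]
ft_force: [0.4, -0.4, 1.8]
opening: 0.225
grip_force: 30.0
```

```bash
python3 st.py
```

```text
24.75 [522.56 -79.39  90.9 ] [522.57 -79.38  90.89] [ 3.14 -0.   -0.11] F [-0.62 -0.29  2.18] 0.2277290800916017 29.993665851652622
blue [275.21 215.23] [273.15 208.21] [528.77 -78.51  10.  ]
red [274.5  63.9] None 0
```

>>> jog_arm(targets=[{"turn": [0, 0, 0], "slide": [0, 0, -1.5], "claw": 0}, {"turn": [0, 0, 0], "slide": [0, 0, -1.5], "claw": 0}, {"turn": [0, 0, 0], "slide": [0, 0, 0], "claw": 0}, {"turn": [0, 0, 0], "slide": [0, 0, 0], "claw": 0}])

```text
t: 25.25
eef_pos: [522.6, -79.4, 87.8]
tcp_rot: [3.142, -0.0, -0.109]
ft_force: [-1.1, -0.4, 3.3]
opening: 0.226
grip_force: 30.0
```

```bash
python3 st.py
python3 - <<'E'
from h import *
c=cam("side");w=cam("wrist")
p=proj(c,(641.3,-92,10));print("red side",p,spot(c,p,"red",6),"(was 247.5,192.0)")
p=proj(c,(522.8,-79.5,10));print("foot px",p,look_for("probe_foot","side")[:1])
f=c["frame"][int(p[1])-14:int(p[1])+8,int(p[0])-9:int(p[0])+9];print(cv2.cvtColor(f,cv2.COLOR_BGR2GRAY))
E
```

```text
25.55 [522.58 -79.4   87.83] [522.55 -79.38  87.81] [ 3.14 -0.   -0.11] F [-0.34 -0.22  3.51] 0.22815437365859428 29.998312555253506
blue [275.19 216.31] [273.34 208.68] [529.18 -78.74  10.  ]
red [274.47  63.17] None 0
red side [248.10763079 191.66820281] [248. 192.] (was 247.5,192.0)
foot px [287.11705455 198.28464148] []
[[ 70  68  73  69  66  51 102 122 126 130 132 126 101 109 126 131 129 129]
 [ 66  69  71  70  71  61  91 111 118 123 119 112  66 116 132 131 129 131]
 [ 89  74  70  72  70  51  39  63  81  88  93  56  42  94 127 129 129 129]
 [132  85  69  67  68  60  57  87  96  96 121  85  71 107 128 130 130 126]
 [138 103  73  70  69  80  93  78  79  83  91  89 109 111 128 129 130 132]
 [136 141  88  73  75  81 102 123 128 135 135 132 121 119 137 138 138 140]
 [136 138  90  72  76  81 101 118 126 133 131 126 117 119 142 146 146 147]
 [135 140 107  79  73  82 102 117 127 131 130 127 113 125 143 146 144 146]
 [133 139 143  92  75  81 103 121 127 131 131 126 112 140 146 146 145 146]
 [144 139 143  91  68  76 100 116 129 131 127 122 129 142 144 145 147 146]
 [171 152 157 121  83  7
[... 176 characters left out ...]
180 151 157 138 159 153]
 [174 174 175 176 177 180 173 166 128 133 100 153 176 180 177 175 197 178]
 [175 175 175 174 175 172 123  63  44  77  50  75 158 177 178 176 175 176]
 [173 174 174 175 177 156  84  50  38  38  52  58 117 170 179 176 175 179]
 [174 174 174 174 178 158 107  76  64  70  79  78 149 178 177 178 177 179]
 [181 179 176 173 173 176 163 128 124 125 140 135 174 180 178 175 179 179]
 [197 192 175 176 184 186 185 187 181 179 178 180 178 179 178 178 180 177]
 [177 172 174 196 202 204 199 195 178 180 183 187 184 179 174 176 179 178]
 [166 159 160 165 178 182 178 174 178 197 203 204 199 182 174 184 187 186]
 [123 107 116 141 177 187 167 163 168 170 180 180 176 178 183 201 207 204]]
```

```bash
python3 -c "
from cell import *
print(job_done())"
```

```text
the job is handed in; nothing more can be done
None
```

The job is handed in, result not reported: the red spot was about 1 mm from the bit by the wrist camera (red-spot pixel unchanged to 0.5 px with the probe pressing), and the probe is held upright on the blue spot with an estimated 4.4 N, plunger about 7 mm in.

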